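Lock the quarter-turn stop into the repair holder

TASK

Fix the phone in the repair holder: take the quarter-turn stop with the flat thumb bar out of the rest block, lower its foot lengthwise into the slot of the holder's rail in front of the phone's free long edge, then press it down against the spring, twist it a quarter turn so that its foot locks under the slot's lips, and let go. It must stand upright in the slot, square across it, with its collar no more than 10 mm from the phone's edge. Feel for the slot gently, never pressing or pulling the stop against the holder with 40 N or more, and do not shift the phone.

Things in the scene. Friction and masses are not known exactly. Their poses are not given: they have to be found in the camera images.
- stop_bar (a point): Loose quarter-turn stop, 90 g, upright in one pocket of the rest block: the one with a flat black thumb bar, 12 mm thick (x), 24 wide (y), 44 high, on a round steel collar 26 mm across, 8 high. Point on its vertical axis, 24 mm above the collar's top, 20 below the bar's top. z up. Grip the bar across its 12 mm. Looks the same after half a turn.
- stop_foot (a point): Centre of the underside of the stop's steel foot, 46 mm below stop_bar, same axes. The foot is 12 mm (x) by 24 mm (y) by 6 mm high, parallel to the bar. Above it a round neck 10 mm thick and 8 mm long leads up to the collar.
- holder: Grey metal repair holder, fixed, 130 mm (x) by 180 (y) by 36 high; origin at the centre of its underside, z up. A jaw wall 12 mm thick and 48 high stands beyond its +y end. A groove along y in its middle carries an aluminium rail, 40 mm wide, with a rigid top and a slot 13.6 mm wide along y.
- groove (a point): On the holder's centre line, 33.2 mm above its origin; axes as the holder's. The rail was set by hand: its slot is parallel to y, but its centre line lies anywhere from 6 mm to the -x to 6 mm to the +x side of this point, and the rail's flat top anywhere from 1.8 mm below to 1.8 mm above it. It stays put under hand forces; find it by looking or feeling.
- spring (a point): In the slot, 9 mm below point groove. Lips 6 mm thick; channel below 32 mm wide. A foot lowered in rests on a spring strip, underside 9 mm below the rail's top, upper 3 mm between the lips, unable to turn. The strip yields down: 3 N at first, 1.5 N more per mm. From 3 mm down (7.5 N) the foot can turn either way; at 5 mm (10.5 N) the collar hits the rail. Let go, it rises to the lips.
- phone: Black phone, 150 mm (x) by 75 (y) by 8 thick, 190 g, loose and flat on the holder's top across the slot, near the jaw wall; origin at the centre of its underside, axes as the holder's. Its free long edge is at y = -37.5 mm; the slot is open on that side.
- rest: Grey plastic rest block, fixed, 64 mm (x) by 130 (y) by 28 high; origin at the centre of its underside. Two equal pockets 16 mm (x) by 29 (y), 20 deep, centred at y = -30 and +30 mm. The stop stands in one, collar on the block's top, foot hanging loosely in the pocket.
- pin_knob (a point): Not to be moved: a short pin with a round black knob 24 mm across, 45.5 mm high in all, in the other pocket of the rest block. Point in the knob's centre, 34.5 mm above the pin's underside.
There are look-alikes about, which are no part of the job. Leave any pink look-alike of the part that bears stop_bar alone.

How it is judged:
On the way, in this order (a step that is already met when the one before it is completed fails the run):
1. the stop's foot is down in the slot, lengthwise (z of stop_bar in the frame of holder below 0.075 m and horizontal distance between stop_bar and holder below 0.09 m and angle between the y axis of stop_bar and the y axis of holder, either way round below 0.25 rad), for 0.1 s.
2. the stop is pressed below the lips and turned across the slot (z of stop_bar in the frame of holder below 0.0725 m and horizontal distance between stop_bar and holder below 0.09 m and angle between the y axis of stop_bar and the x axis of holder, either way round below 0.3 rad), for 0.1 s.
At the end, for the whole second after the job is handed in: The stop stands released and at rest in the slot, upright (0.15 rad), its bar across the slot (0.3 rad), foot sprung up under the lips (bar point 62.5 to 72.5 mm above the holder origin), collar within 10 mm of the phone's free edge; phone within 8 mm of its start (all of step 2 and z of stop_bar in the frame of holder above 0.0625 m and angle between stop_bar's own z axis and vertical below 0.15 rad and y of stop_bar in the frame of phone between -0.0605 and -0.045 m and distance of phone from where it was at the start of the episode below 0.008 m and linear speed of stop below 0.02 m/s); the robot touches nothing.
It fails at once if the stop is pressed against the holder with 40 N or more (contact force between stop and holder above 40 N).
It fails at once if the phone is shifted by more than 8 mm (distance of phone from where it was at the start of the episode above 0.008 m).
It fails at once if the pin is taken from its pocket or knocked over (distance of pin_knob from where it was at the start of the episode above 0.02 m).
It also fails if it takes over 67 s, if anything falls off the work surface, if the arm or the gripper's body presses on something with over 40 N, if the wrist force passes 120 N, or if a joint passes its speed limit or range.

ROBOT

A 6-joint arm with a two-finger parallel gripper is mounted at the origin on the work surface. World frame = base frame: x ahead of the robot, y to its left, z up, the work surface at z = 0. Lengths are in m, angles in rad, forces in N, time in s.
With the tool pointing down it reaches from about 0.375 to 0.975 m from the base axis. Payload 3.8 kg.
Tool frame: the origin (TCP) lies at the very end of the fingers, on their centre line; the grasp point (between the pads) lies 19 mm behind it (bot.tcp_to_grasp is the z of the grasp point in the tool frame, in m); z points along the fingers, y is the direction in which the jaws open and shut (so a half turn about z gives the same grasp; the last joint's range is limited). The gripper opens to 85 mm and grips with 20 to 120 N. Pads are 22 mm wide; open, the fingers measure 114 mm over their backs; the gripper's body (76 mm by 85 mm) begins 54 mm behind the grasp point. The pads swing forward as they close: fully open they stand 13 mm farther back than shut.
Start: joints at [-1.259, 0.264, 1.604, -0, 1.274, -0.037], TCP at [0.231, -0.634, 0.231] pointing down, gripper open.
Joint ranges: [-2.63, 2.63], [-0.94, 2.18], [0.31, 2.57], [-1.31, 4.45], [0, 2.66], [-2.55, 2.55]. Speed limits (rad/s): [2.57, 2.57, 3.14, 3.14, 3.14, 3.14].

INTERFACE

Orientations are given as a rotation vector (axis times angle).
In Python, from workcell import status, vision, job, bot gives the robot as it stands.
- The arm moves only by the tool apply_moves, never from a script. Its argument "deltas" is a list of rows, each a list of 7 numbers: the shift along the tool's x, y, z in m, then the turn, a rotation vector about the tool's x, y, z in rad, then the closure, from 0 (fully open) to 1 (shut). In form: [[x, y, z, rx, ry, rz, jaw], ...]. A call has 1 to 8 rows; each row is the pose to reach, as a shift and turn from the pose commanded when the call began, along the tool's axes at that moment; what a row does not reach only later rows make up. A row lasts 1/12 s, in which the tool goes at most 41.7 mm and 7.16 degrees, less where a joint would pass 70% of its speed; a pose out of reach is approached as far as the arm can. A call with a gripper value outside its range is refused whole. The fingers move at their own pace and stop on an object; "squeeze" is the grip in N (left out, the last holds). Time passes only in rows, so rows that repeat a pose let the fingers close. It gives the time, the measured TCP pose, the force and the opening at its end, in the units of the state.
- status.read_state(): the state, without advancing time (a new reading comes with each control period).
- vision.read_camera(name): name is "scene" or "side" or "wrist"; returns the picture (420x560x3 uint8, red, green, blue); there is no depth.
- vision.get_calibration(name): a dict with "fov_y" (degrees; the focal length in pixels is half the picture's height over the tangent of half this angle, whatever the lens; pixels are square), "cx", "cy" (the principal point, pixels), "R" (3x3) and "t" (3): a world point X has camera coordinates R X + t; the wrist camera has in their place "tool_from_camera" (4x4, takes a point from camera to tool coordinates, whose origin is the TCP and whose axes are the flange's). Camera axes: x right, y down, z forward; pixel columns grow to the right and rows downward; lengths in m; the calibration is good to about 2 mm. A picture is of the moment at which its call begins: read the wrist's pose just before it. get_calibration takes no time and is no camera call.
- job.finish_job(): hands the job in, once; it reports no verdict.
The state is a dict: "time": time; "q": joint angles; "joint_vel": joint speeds; "joint_torque": joint torques, N m; "tool_pos": TCP position; "tcp_rot": TCP orientation; "wrist_force": force on the tool from outside, world axes, zero at the start; "torque": the same for the moment, N m; "width": opening from 0.0 (shut) to 1.0 (fully open).
Only numpy, scipy, OpenCV 4.12 (cv2) and the standard library are available. Lean on these libraries where they do the work, as an engineer would, in place of code of your own. Each camera call takes 0.05 s, during which the arm holds its last target. There are 200 camera calls.

## Working session

There is one attempt and no reset: what is moved stays moved. The work goes in short steps, Python scripts to look and compute and a tool call to move; the robot and the scene stay as the last step left them, time stands still between calls to the robot, and variables do not carry over. Pictures are saved under pics/ and viewed, about 8 in all and at most 12, crops included, and the job is handed in when it is done.

Besides the shell and the picture viewer there is one more tool, called after ">>>" by a JSON object that holds its "name" and its "arguments". apply_moves: Moves the arm, as the interface text tells. Its arguments: {"type":"object","properties":{"deltas":{"type":"array","items":{"type":"array","items":{"type":"number"}}},"squeeze":{"type":"number"}},"required":["deltas"]}

```bash
ls; mkdir -p pics; cat > h.py <<'E'
import numpy as np, cv2
from workcell import status, vision, job, bot
from scipy.spatial.transform import Rotation as Ro
def snap(n,f=None):
    s=status.read_state(); im=vision.read_camera(n)
    if f: cv2.imwrite('pics/'+f,im[:,:,::-1])
    return s,im
def ray(n,uv,s=None):
    c=vision.get_calibration(n); f=210/np.tan(np.radians(c['fov_y'])/2)
    d=np.array([(uv[0]-c['cx'])/f,(uv[1]-c['cy'])/f,1.])
    if n=='wrist':
        T=np.array(c['tool_from_camera']); R=Ro.from_rotvec(s['tcp_rot']).as_matrix()
        return R@T[:3,3]+np.array(s['tool_pos']), R@T[:3,:3]@d
    R=np.array(c['R']);t=np.array(c['t']); return -R.T@t, R.T@d
def plane(n,uv,z,s=None):
    o,d=ray(n,uv,s); return o+d*(z-o[2])/d[2]
def proj(n,X,s=None):
    c=vision.get_calibration(n); f=210/np.tan(np.radians(c['fov_y'])/2)
    if n=='wrist':
        T=np.array(c['tool_from_camera']); R=Ro.from_rotvec(s['tcp_rot']).as_matrix()
        p=T[:3,:3].T@(R.T@(np.array(X)-s['tool_pos'])-T[:3,3])
    else: p=np.array(c['R'])@X+np.array(c['t'])
    return f*p[0]/p[2]+c['cx'],f*p[1]/p[2]+c['cy']
E
python3 - <<'E'
from h import *
ims=[snap(n,n+'0.png')[1] for n in('scene','side')]
s,_=snap('wrist','wrist0.png')
print(s)
for n in('scene','side','wrist'): print(n,vision.get_calibration(n))
cv2.imwrite('pics/a.png',cv2.resize(np.hstack(ims)[:,:,::-1],(800,300)))
E
```

```text
pics
{'time': 0.1, 'q': array([-1.25889173e+00,  2.64684169e-01,  1.60524295e+00, -6.96162596e-06,
        1.27372509e+00, -3.68839513e-02]), 'joint_vel': array([-0.0013149 , -0.00286964, -0.00326403, -0.00140409, -0.00197383,
        0.00251286]), 'joint_torque': array([ 3.67939110e-04, -5.16706967e+01, -3.68590879e+01,  1.48413537e-06,
        6.31009490e-03, -8.02555803e-06]), 'tool_pos': array([ 0.23048802, -0.63371551,  0.23007928]), 'tcp_rot': array([-3.09193155e+00, -5.44752203e-01,  4.53523648e-04]), 'wrist_force': array([-0.26394337, -0.73371219, -0.38714126]), 'torque': array([ 0.01784075,  0.00110077, -0.01264441]), 'width': 0.9987696067909703}
scene {'fov_y': 44.284510206581444, 'cx': 276.81026462331596, 'cy': 211.93155097401984, 'R': array([[ 0.44044896,  0.89766466, -0.01424325],
       [ 0.74655853, -0.3750268 , -0.54955005],
       [-0.49865327,  0.23141532, -0.83533937]]), 't': array([-0.28813119, -0.32595785,  1.17374056])}
side {'fov_y': 48.52037603410895, 'cx': 276.3139908705025, 'cy': 200.94882348879696, 'R': array([[-0.98793159, -0.15382845,  0.01811001],
       [-0.12193498,  0.70029663, -0.70336085],
       [ 0.09551453, -0.69708065, -0.71060224]]), 't': array([0.50092743, 0.09034435, 0.84230079])}
wrist {'fov_y': 66.43578597525378, 'cx': 288.4939112366548, 'cy': 209.60133847187973, 'tool_from_camera': array([[ 1.22885771e-03, -9.45894219e-01, -3.24472828e-01,
         8.30001763e-02],
       [ 9.99999233e-01,  1.21305389e-03,  2.50979719e-04,
         7.37485911e-04],
       [ 1.56202762e-04, -3.24472888e-01,  9.45894984e-01,
        -1.42704744e-01],
       [ 0.00000000e+00,  0.00000000e+00,  0.00000000e+00,
         1.00000000e+00]])}
```

View pics/scene0.png

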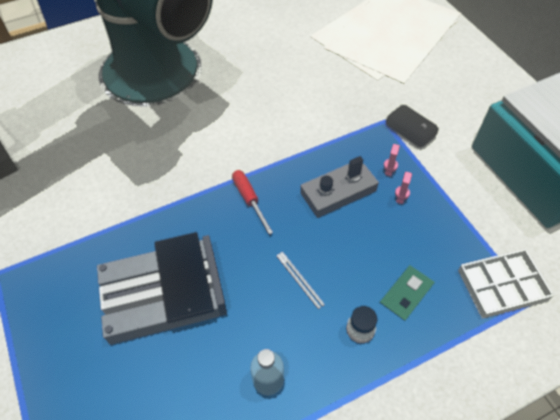

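View pics/side0.png

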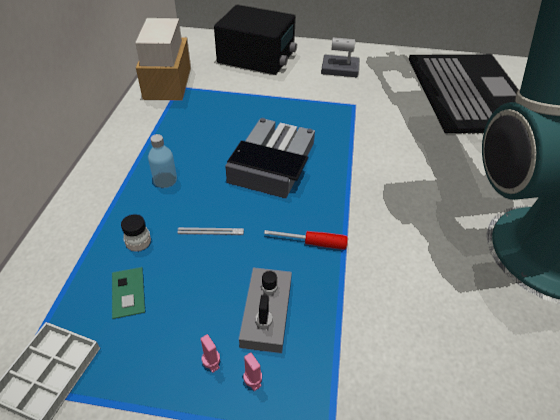

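Candidates for the stop, in scene pixels: black flat bar (356,167), round knob pin (326,184), pink look-alikes (392,158) and (404,187), and the black-lidded jar (363,322). I choose the black flat bar and check it in a crop.

```bash
python3 - <<'E'
from h import *
a=cv2.imread('pics/scene0.png')[135:225,290:420]; b=cv2.imread('pics/side0.png')[255:360,225:315]
c=cv2.imread('pics/scene0.png')[225:350,85:235]
cv2.imwrite('pics/crop1.png',np.hstack([cv2.resize(x,None,fx=400/x.shape[0],fy=400/x.shape[0],interpolation=2)[:, :400] for x in (a,b)]))
def tri(u,v):
    o,d=ray('scene',u);p,e=ray('side',v)
    k=np.linalg.lstsq(np.c_[d,-e],p-o,rcond=None)[0]; return (o+d*k[0]+p+e*k[1])/2, np.linalg.norm(o+d*k[0]-p-e*k[1])
print('bar',tri((356,167),(264,308)))
print('knob',tri((326,184),(269,281)))
for uv in [(98,262),(106,340),(225,316),(214,236)]: print(plane('scene',uv,.036))
print('holder side',[plane('side',uv,.036) for uv in [(252,121),(315,130)]])
print('slot',plane('scene',(100,298),.033),plane('scene',(158,285),.033))
print('phone',[plane('scene',uv,.044) for uv in[(157,240),(164,321),(214,309),(200,233)]])
E
```

```text
bar (array([0.49035248, 0.23977646, 0.05902816]), np.float64(0.003031299286473918))
knob (array([0.49135089, 0.17989355, 0.0434453 ]), np.float64(0.0002841544904932242))
[ 0.45693767 -0.23513537  0.036     ]
[ 0.59407923 -0.26019688  0.036     ]
[ 0.63941789 -0.08230349  0.036     ]
[ 0.49711709 -0.04248496  0.036     ]
holder side [array([ 0.60086664, -0.24407917,  0.036     ]), array([ 0.45830426, -0.23590011,  0.036     ])]
slot [ 0.52038935 -0.2501516   0.033     ] [ 0.54031606 -0.15902501  0.033     ]
phone [array([ 0.46589234, -0.13293002,  0.044     ]), array([ 0.60833658, -0.17021887,  0.044     ]), array([ 0.62446257, -0.09371828,  0.044     ]), array([ 0.48569776, -0.0625933 ,  0.044     ])]
```

View pics/crop1.png

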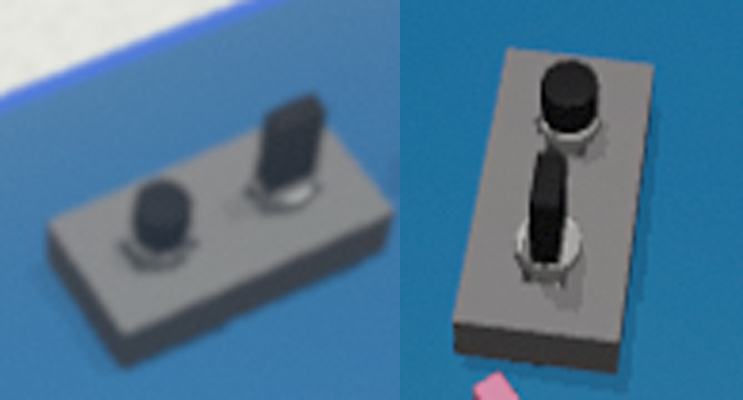

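```bash
cat >> h.py <<'E'
def delta(p,psi):
    s=status.read_state(); R=Ro.from_rotvec(s['tcp_rot']).as_matrix()
    T=(Ro.from_euler('z',psi)*Ro.from_euler('x',np.pi)).as_matrix()
    return np.round(R.T@(np.array(p)-s['tool_pos']),4), np.round(Ro.from_matrix(R.T@T).as_rotvec(),4)
E
python3 - <<'E'
from h import *
c=[plane('scene',uv,.028) for uv in[(318.1,210),(300.8,185),(378.5,183.4)]];d=[plane('side',uv,.028) for uv in [(252.8,267.6),(291.4,271.8),(239.4,339),(282.2,344.8)]]
print(c,d)
print(delta((.54,-.17,.19),1.35))
E
```

```text
[array([0.52575475, 0.14562112, 0.028     ]), array([0.46280083, 0.14368603, 0.028     ]), array([0.52401637, 0.27334692, 0.028     ])] [array([0.52389944, 0.14753106, 0.028     ]), array([0.45986439, 0.14529712, 0.028     ]), array([0.51892005, 0.27675091, 0.028     ]), array([0.45603358, 0.27558214, 0.028     ])]
(array([ 0.4494, -0.33  ,  0.0408]), array([-1.6000e-03, -9.0000e-04, -1.0012e+00]))
```

>>> {"name": "apply_moves", "arguments": {"deltas": [[0.225,-0.165,0.02,0,0,-0.5,0],[0.225,-0.165,0.02,0,0,-0.5,0],[0.45,-0.33,0.04,0,0,-1.0,0],[0.45,-0.33,0.04,0,0,-1.0,0],[0.45,-0.33,0.04,0,0,-1.0,0],[0.45,-0.33,0.04,0,0,-1.0,0],[0.45,-0.33,0.04,0,0,-1.0,0],[0.45,-0.33,0.04,0,0,-1.0,0]]}}

```text
time: 0.82
tool_pos: [0.416, -0.356, 0.2071]
tcp_rot: [-2.448, -1.969, -0.0]
wrist_force: [0.0, -0.4, -0.2]
width: 1.003
```

```bash
python3 -c "
from h import *
print(delta((.54,-.17,.19),1.35))"
```

```text
(array([0.2083, 0.0813, 0.0171]), array([-0.0001, -0.0001,  0.0046]))
```

>>> {"name": "apply_moves", "arguments": {"deltas": [[0.208,0.081,0.017,0,0,0,0],[0.208,0.081,0.017,0,0,0,0],[0.208,0.081,0.017,0,0,0,0],[0.208,0.081,0.017,0,0,0,0],[0.208,0.081,0.017,0,0,0,0],[0.208,0.081,0.017,0,0,0,0],[0.208,0.081,0.017,0,0,0,0],[0.208,0.081,0.017,0,0,0,0]]}}

```text
time: 1.48
tool_pos: [0.5403, -0.1719, 0.1899]
tcp_rot: [-2.451, -1.965, 0.002]
wrist_force: [-0.4, 0.4, 0.5]
width: 1.0
```

```bash
python3 -c "
from h import *
s,_=snap('wrist','w1.png')
import pickle; pickle.dump(s,open('w1.pkl','wb')); print(s['tool_pos'],s['tcp_rot'])"
```

```text
[ 0.54027896 -0.17193332  0.18993422] [-2.45069952e+00 -1.96451404e+00  1.54032423e-03]
```

View pics/w1.png

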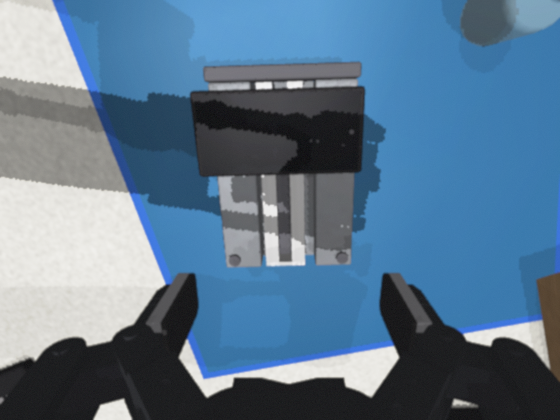

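The view shows the slot as the dark band at columns ~278–291 (rows 178–260), the phone's free edge at rows ~175 (201→362), and the holder's free corners near (222,265) and (353,265).

```bash
python3 - <<'E'
from h import *; import pickle
s=pickle.load(open('w1.pkl','rb')); g=cv2.imread('pics/w1.png',0)
for r in range(184,262,10): print(r,g[r,214:360:1].tolist() if r in(194,244) else g[r,256:316].tolist())
for c in (215,235,320,345): print(c,g[165:185,c].tolist())
for uv,z in [((201,175.5),.044),((362,173.5),.044),((219,267),.036),((354,265),.036),((285,185),.033),((285,255),.033)]: print(uv,plane('wrist',uv,z,s))
E
```

```text
184 [81, 69, 68, 67, 79, 102, 132, 143, 147, 147, 145, 147, 148, 148, 149, 148, 147, 148, 145, 129, 95, 73, 69, 70, 69, 69, 69, 67, 67, 69, 68, 67, 66, 93, 129, 145, 147, 146, 145, 146, 147, 149, 150, 149, 148, 148, 147, 137, 112, 103, 103, 101, 95, 86, 84, 83, 81, 74, 67, 72]
194 [127, 125, 121, 119, 124, 138, 158, 170, 174, 174, 173, 173, 175, 174, 175, 173, 160, 127, 105, 102, 103, 104, 105, 103, 103, 103, 103, 104, 102, 105, 102, 103, 103, 103, 105, 103, 104, 104, 104, 103, 104, 101, 92, 76, 67, 69, 80, 113, 165, 205, 201, 166, 147, 144, 146, 147, 147, 147, 147, 147, 147, 137, 107, 79, 70, 70, 71, 68, 68, 68, 65, 67, 64, 61, 60, 82, 118, 139, 147, 146, 145, 146, 147, 149, 148, 149, 146, 147, 148, 138, 113, 102, 99, 93, 86, 84, 82, 83, 83, 72, 66, 73, 89, 101, 104, 103, 105, 104, 102, 103, 101, 102, 101, 101, 102, 101, 102, 101, 103, 104, 102, 102, 101, 103, 103, 101, 101, 103, 102, 101, 103, 103, 103, 103, 103, 103, 105, 104, 96, 82, 76, 75, 74, 75, 74, 74]
204 [134, 107, 83, 66, 64, 85, 150, 218, 226, 215, 206, 185, 160, 159, 176, 183, 181, 173, 157, 145, 132, 116, 113, 116, 116
[... 1967 characters left out ...]
5, 146, 142, 123, 92, 90]
215 [52, 52, 52, 51, 49, 49, 51, 50, 47, 47, 56, 82, 109, 118, 119, 121, 127, 129, 129, 129]
235 [56, 57, 57, 55, 58, 55, 58, 58, 55, 49, 63, 90, 102, 105, 106, 105, 106, 107, 104, 105]
320 [24, 22, 25, 23, 22, 26, 27, 36, 64, 93, 104, 104, 106, 105, 105, 106, 107, 106, 104, 104]
345 [22, 21, 23, 21, 25, 28, 35, 61, 93, 103, 105, 105, 105, 105, 105, 106, 105, 105, 102, 106]
(201, 175.5) [ 0.46520798 -0.13814739  0.044     ]
(362, 173.5) [ 0.60978706 -0.16823119  0.044     ]
(219, 267) [ 0.45148848 -0.23660572  0.036     ]
(354, 265) [ 0.58918436 -0.26461657  0.036     ]
(285, 185) [ 0.53779756 -0.16633822  0.033     ]
(285, 255) [ 0.52133943 -0.23936916  0.033     ]
```

```bash
python3 - <<'E'
from h import *; import pickle
s=pickle.load(open('w1.pkl','rb'))
z=.0332
a=plane('wrist',(282.5,184),z,s);b=plane('wrist',(284.9,254),z,s);d=a-b
print('slot',a,b,'yaw',-np.arctan2(d[0],d[1]))
p=plane('wrist',(215,176),.044,s);q=plane('wrist',(345,172.3),.044,s);e=q-p
print('phone edge',p,q,'yaw',np.arctan2(e[1],e[0]))
y=d/np.hypot(*d[:2]); 
# intersection
n=np.array([-e[1],e[0]]); k=((p-b)[:2]@n)/(y[:2]@n); I=b+y*k; print('slot@edge',I,'target',I-y*.0185)
print(delta((.490,.2405,.15),np.pi/2+.025))
E
```

```text
slot [ 0.53568359 -0.16480363  0.0332    ] [ 0.5215161  -0.23812448  0.0332    ] yaw -0.1908736338247724
phone edge [ 0.47762942 -0.14137632  0.044     ] [ 0.59476978 -0.16376316  0.044     ] yaw -0.18883418851412168
slot@edge [ 0.53798168 -0.15291032  0.0332    ] target [ 0.53447193 -0.17107433  0.0332    ]
(array([ 0.3924, -0.1392,  0.04  ]), array([-0.001 ,  0.0004, -0.2459]))
```

>>> {"name": "apply_moves", "arguments": {"deltas": [[0.392,-0.139,0.04,0,0,-0.246,0],[0.392,-0.139,0.04,0,0,-0.246,0],[0.392,-0.139,0.04,0,0,-0.246,0],[0.392,-0.139,0.04,0,0,-0.246,0],[0.392,-0.139,0.04,0,0,-0.246,0],[0.392,-0.139,0.04,0,0,-0.246,0],[0.392,-0.139,0.04,0,0,-0.246,0],[0.392,-0.139,0.04,0,0,-0.246,0]]}}

```text
time: 2.2
tool_pos: [0.5007, 0.1566, 0.1587]
tcp_rot: [2.197, 2.244, 0.001]
wrist_force: [1.1, -1.2, 0.4]
width: 1.002
```

```bash
python3 -c "
from h import *
print(delta((.490,.2405,.15),1.596))"
```

```text
(array([ 0.0842, -0.0089,  0.0087]), array([ 0.0009,  0.0003, -0.0039]))
```

>>> {"name": "apply_moves", "arguments": {"deltas": [[0.084,-0.009,0.009,0,0,-0.004,0],[0.084,-0.009,0.009,0,0,-0.004,0],[0.084,-0.009,0.009,0,0,-0.004,0],[0.084,-0.009,0.009,0,0,-0.004,0],[0.084,-0.009,0.009,0,0,-0.004,0]]}}

```text
time: 2.62
tool_pos: [0.4902, 0.239, 0.1495]
tcp_rot: [2.19, 2.251, -0.001]
wrist_force: [0.5, -0.7, -0.3]
width: 1.003
```

```bash
python3 -c "
from h import *
s,_=snap('wrist','w2.png')
import pickle; pickle.dump(s,open('w2.pkl','wb')); print(s['tool_pos'],s['tcp_rot'])
print([proj('wrist',(.49,.2405,z),s) for z in(.036,.06,.08)])"
```

```text
[0.49018147 0.23901128 0.1495166 ] [ 2.19013218e+00  2.25142633e+00 -1.18500730e-03]
[(np.float64(288.70577199191666), np.float64(202.04038797289147)), (np.float64(288.7155477435732), np.float64(211.51651646024692)), (np.float64(288.72518700516395), np.float64(220.86033825181005))]
```

View pics/w2.png

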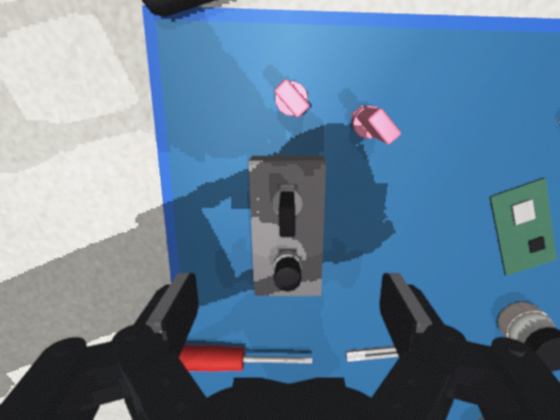

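The bar stands at (287,193–235) with its collar centred near (287,203), and the knob is at (287,270). This agrees with the estimate to within 2 mm, so I descend and grip.

>>> {"name": "apply_moves", "arguments": {"deltas": [[0.001,-0.001,0.03,0,0,0,0],[0.001,-0.001,0.06,0,0,0,0],[0.001,-0.001,0.09,0,0,0,0],[0.001,-0.001,0.1,0,0,0,0],[0.001,-0.001,0.1,0,0,0,0.5],[0.001,-0.001,0.1,0,0,0,1],[0.001,-0.001,0.1,0,0,0,1],[0.001,-0.001,0.1,0,0,0,1]], "squeeze": 50}}

```text
time: 3.33
tool_pos: [0.491, 0.2417, 0.0519]
tcp_rot: [2.19, 2.25, 0.006]
wrist_force: [1.0, 0.5, 0.4]
width: 0.453
```

>>> {"name": "apply_moves", "arguments": {"deltas": [[0,0,0,0,0,0,1],[0,0,0,0,0,0,1],[0,0,0,0,0,0,1],[0,0,0,0,0,0,1],[0,0,0,0,0,0,1],[0,0,0,0,0,0,1]]}}

```text
time: 3.83
tool_pos: [0.4899, 0.2418, 0.051]
tcp_rot: [2.189, 2.252, 0.003]
wrist_force: [-1.6, -0.8, 6.5]
width: 0.135
```

>>> {"name": "apply_moves", "arguments": {"deltas": [[0,0,-0.02,0,0,0,1],[0,0,-0.05,0,0,0,1],[0,0,-0.08,0,0,0,1],[0,0,-0.11,0,0,0,1],[0,0,-0.12,0,0,0,1],[0,0,-0.12,0,0,0,1],[0,0,-0.12,0,0,0,1]]}}

```text
time: 4.42
tool_pos: [0.4887, 0.2414, 0.1691]
tcp_rot: [2.19, 2.252, 0.0]
wrist_force: [0.3, 0.5, -1.4]
width: 0.128
```

```bash
python3 -c "
from h import *
print(delta((.5345,-.171,.17),1.38))
s,_=snap('wrist','w3.png')
import pickle; pickle.dump(s,open('w3.pkl','wb')); print(s['tool_pos'],s['tcp_rot'],s['width'])
"
```

```text
(array([-0.4135,  0.0342, -0.0009]), array([ 2.00e-04, -1.00e-04,  2.19e-01]))
[0.48871646 0.24135912 0.16911797] [2.18989906e+00 2.25247471e+00 3.53692946e-04] 0.1282597587619866
```

View pics/w3.png

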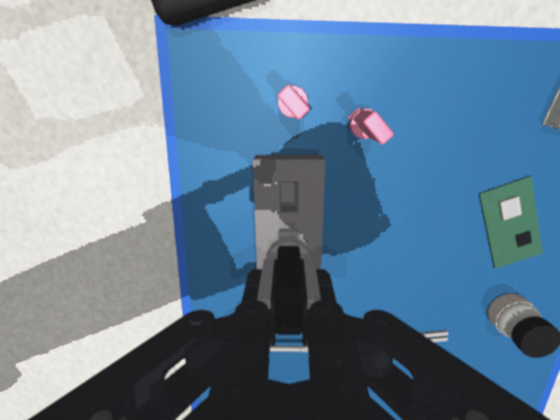

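```bash
python3 - <<'E'
from h import *; import pickle
s=pickle.load(open('w3.pkl','rb')); g=cv2.imread('pics/w3.png',0)
R=Ro.from_rotvec(s['tcp_rot']).as_matrix()
for t in [(0,0,-.011),(.012,0,-.011),(0,0,.015),(0.013,0,.015),(0,.013,.015),(0,-.013,.015),(0.012,0,.037),(.012,.006,.037),(.012,-.006,.037)]:
    print(t,np.round(proj('wrist',s['tool_pos']+R@np.array(t),s),1))
for r in range(226,290,4): print(r,g[r,262:318].tolist())
cv2.imwrite('pics/c3.png',cv2.resize(cv2.imread('pics/w3.png')[200:340,220:360],None,fx=4,fy=4,interpolation=2))
E
```

```text
(0, 0, -0.011) [289.1 284.9]
(0.012, 0, -0.011) [289.1 262.2]
(0, 0, 0.015) [289. 259.]
(0.013, 0, 0.015) [289.1 237.3]
(0, 0.013, 0.015) [312.7 259.1]
(0, -0.013, 0.015) [265.3 259. ]
(0.012, 0, 0.037) [289. 224.]
(0.012, 0.006, 0.037) [299. 224.]
(0.012, -0.006, 0.037) [279. 224.]
226 [157, 156, 157, 157, 157, 157, 156, 156, 158, 157, 157, 156, 156, 156, 157, 157, 155, 153, 153, 153, 150, 145, 143, 142, 139, 130, 119, 96, 82, 81, 81, 79, 83, 88, 90, 91, 90, 92, 91, 94, 91, 90, 93, 91, 92, 92, 92, 90, 90, 92, 92, 91, 92, 92, 92, 93]
230 [155, 155, 155, 156, 156, 155, 156, 156, 155, 156, 156, 156, 157, 156, 155, 150, 129, 103, 87, 85, 86, 86, 85, 86, 85, 87, 87, 89, 86, 85, 83, 82, 83, 84, 84, 86, 88, 90, 92, 92, 91, 91, 91, 92, 91, 92, 90, 90, 91, 92, 92, 91, 92, 91, 93, 92]
234 [156, 155, 155, 155, 155, 156, 155, 155, 155, 155, 155, 156, 154, 154, 148, 139, 121, 106, 101, 101, 101, 103, 104, 105, 104, 103, 102, 100, 98, 98, 99, 101, 102, 102, 102, 104, 111, 124, 132, 137, 129, 108, 92, 93, 90, 92, 90, 91, 91, 93, 91, 91, 93, 91, 93, 91]
238 [154, 154, 155, 154, 155, 154, 153, 152, 
[... 2314 characters left out ...]
, 81, 69, 47]
278 [85, 85, 85, 85, 85, 84, 85, 86, 84, 77, 57, 34, 25, 24, 25, 25, 23, 26, 22, 22, 24, 20, 25, 19, 22, 23, 21, 24, 25, 21, 25, 25, 22, 23, 26, 21, 24, 23, 21, 26, 28, 29, 36, 59, 78, 85, 85, 85, 86, 84, 85, 84, 85, 85, 78, 61]
282 [86, 86, 84, 84, 86, 85, 85, 85, 85, 74, 51, 30, 26, 24, 23, 23, 20, 26, 24, 24, 20, 25, 25, 24, 26, 21, 22, 25, 20, 21, 25, 18, 19, 22, 20, 25, 19, 23, 25, 18, 25, 27, 30, 51, 75, 84, 85, 85, 85, 86, 85, 84, 84, 87, 84, 75]
286 [84, 86, 85, 84, 86, 85, 86, 86, 80, 65, 42, 27, 23, 25, 24, 21, 21, 25, 26, 24, 24, 22, 22, 22, 21, 20, 21, 24, 24, 25, 24, 23, 17, 23, 22, 25, 18, 20, 24, 25, 24, 26, 26, 38, 63, 79, 85, 84, 86, 86, 86, 84, 84, 84, 86, 80]
```

View pics/c3.png

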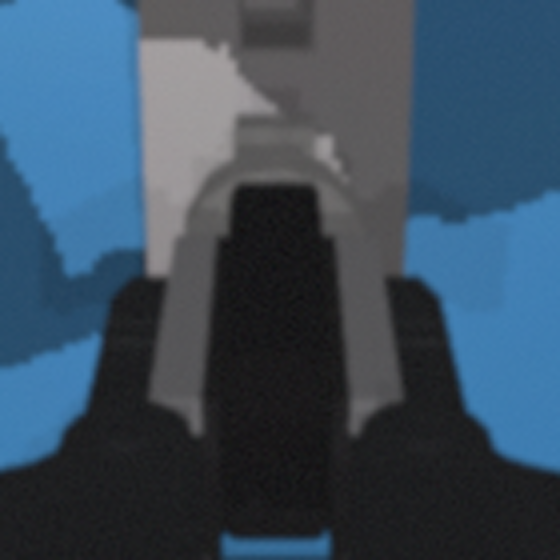

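The crop shows the foot centred at column ~289, as predicted for tool y=0, with its edge at row 229 against an expected 224. The stop axis therefore sits about 3 mm to tool −x, which I will allow for.

>>> {"name": "apply_moves", "arguments": {"deltas": [[-0.41,0.034,0,0,0,0.22,1],[-0.41,0.034,0,0,0,0.22,1],[-0.41,0.034,0,0,0,0.22,1],[-0.41,0.034,0,0,0,0.22,1],[-0.41,0.034,0,0,0,0.22,1],[-0.41,0.034,0,0,0,0.22,1],[-0.41,0.034,0,0,0,0.22,1],[-0.41,0.034,0,0,0,0.22,1]]}}

```text
time: 5.13
tool_pos: [0.5236, -0.0915, 0.1664]
tcp_rot: [-2.421, -1.996, 0.005]
wrist_force: [0.8, 1.3, -1.3]
width: 0.129
```

```bash
python3 -c "
from h import *
print(delta((.535,-.168,.13),1.38))"
```

```text
(array([-0.0729,  0.026 ,  0.0363]), array([-0.005 , -0.0003, -0.0011]))
```

>>> {"name": "apply_moves", "arguments": {"deltas": [[-0.073,0.026,0,0,0,0,1],[-0.073,0.026,0,0,0,0,1],[-0.073,0.026,0.036,0,0,0,1],[-0.073,0.026,0.036,0,0,0,1],[-0.073,0.026,0.036,0,0,0,1],[-0.073,0.026,0.036,0,0,0,1]]}}

```text
time: 5.63
tool_pos: [0.5359, -0.1656, 0.1317]
tcp_rot: [-2.421, -1.996, 0.003]
wrist_force: [1.1, 0.1, 0.0]
width: 0.136
```

```bash
python3 - <<'E'
from h import *; import pickle
s,im=snap('wrist','w4.png'); print(s['tool_pos'],s['tcp_rot'],s['wrist_force'],delta((.535,-.168,.13),1.38))
pickle.dump(s,open('w4.pkl','wb'))
R=Ro.from_rotvec(s['tcp_rot']).as_matrix()
for z in (.02,.023,.037): print(z,[np.round(proj('wrist',s['tool_pos']+R@np.array((-.003+.012,y,z)),s),1).tolist() for y in(-.006,0,.006)])
cv2.imwrite('pics/c4.png',cv2.resize(im[100:300,200:380,::-1],None,fx=3,fy=3,interpolation=2))
E
```

```text
[ 0.53587037 -0.16558206  0.13173031] [-2.4207849  -1.99632201  0.00313354] [1.09700697 0.09178141 0.02936676] (array([-0.0027, -0.0015,  0.0031]), array([-0.0015, -0.0004, -0.0001]))
0.02 [[277.8, 240.1], [288.7, 240.1], [299.5, 240.1]]
0.023 [[278.0, 237.9], [288.7, 237.9], [299.3, 237.9]]
0.037 [[278.7, 228.5], [288.7, 228.5], [298.6, 228.5]]
```

View pics/c4.png

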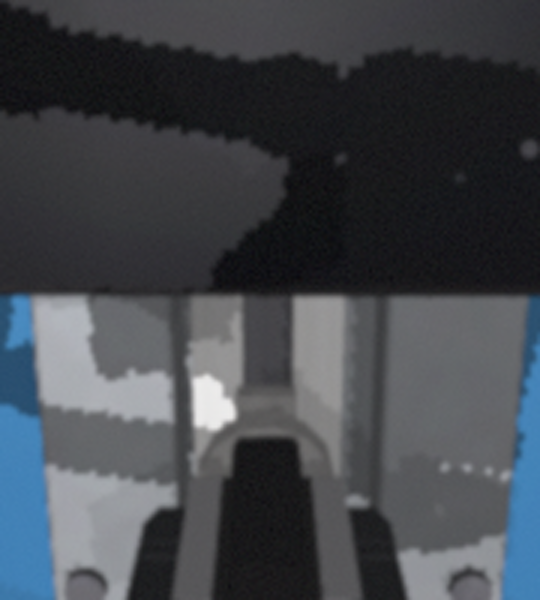

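```bash
python3 - <<'E'
from h import *; import pickle
s=pickle.load(open('w4.pkl','rb')); g=cv2.imread('pics/w4.png',0)
for r in (202,206,210,214,218,222): print(r,g[r,270:310].tolist())
for r in (230,232,234): print(r,g[r,270:310].tolist())
print(g[190:206,265:318:13].T.tolist())
R=Ro.from_rotvec(s['tcp_rot']).as_matrix()
for c,r in [(289.5,205),(289.5,225)]: print(R.T@(plane('wrist',(c,r),.0332,s)-s['tool_pos']))
print([R.T@(plane('wrist',(289.5,197.7),.044,s)-s['tool_pos'])])
E
```

```text
202 [117, 118, 118, 117, 118, 117, 117, 117, 118, 116, 104, 82, 71, 70, 71, 70, 71, 69, 66, 69, 68, 68, 69, 67, 61, 59, 62, 92, 131, 146, 148, 147, 146, 149, 148, 149, 151, 150, 151, 150]
206 [116, 116, 118, 116, 118, 120, 124, 131, 143, 140, 117, 87, 72, 71, 70, 70, 69, 70, 68, 69, 70, 69, 70, 68, 68, 61, 64, 94, 129, 145, 146, 147, 146, 147, 147, 148, 149, 149, 150, 150]
210 [115, 116, 117, 118, 118, 117, 127, 141, 148, 143, 122, 89, 71, 69, 69, 69, 69, 69, 67, 69, 70, 69, 68, 66, 62, 58, 68, 98, 131, 145, 147, 147, 147, 147, 147, 149, 150, 150, 150, 149]
214 [147, 146, 143, 133, 130, 137, 140, 141, 146, 146, 127, 92, 70, 69, 70, 69, 69, 69, 68, 68, 68, 69, 71, 69, 67, 61, 66, 97, 131, 145, 147, 146, 146, 146, 148, 148, 149, 149, 150, 149]
218 [146, 146, 148, 148, 148, 147, 148, 148, 149, 146, 128, 96, 72, 71, 70, 70, 69, 68, 68, 67, 68, 67, 68, 69, 67, 65, 73, 101, 132, 146, 147, 146, 146, 146, 146, 147, 148, 150, 149, 148]
222 [147, 146, 147, 149, 149, 147, 148, 148, 148, 145, 127, 92, 71, 71, 70, 69, 68, 65, 65, 67, 67, 66, 67, 65, 61, 56, 67, 97, 129, 141, 143, 144, 146, 146, 1
[... 383 characters left out ...]
31, 137, 145, 147, 148]
234 [232, 233, 233, 234, 234, 233, 226, 190, 136, 109, 104, 102, 105, 106, 105, 107, 105, 105, 102, 102, 99, 99, 98, 101, 102, 102, 103, 105, 112, 125, 130, 128, 128, 129, 131, 129, 133, 137, 143, 146]
[[48, 47, 47, 47, 46, 44, 43, 53, 79, 103, 113, 115, 115, 115, 115, 114], [17, 15, 16, 14, 16, 19, 25, 44, 80, 111, 117, 118, 118, 123, 134, 140], [15, 22, 18, 19, 18, 21, 21, 30, 44, 61, 68, 69, 68, 68, 71, 68], [18, 22, 19, 24, 23, 24, 27, 45, 88, 129, 146, 148, 148, 147, 147, 146], [24, 22, 22, 24, 23, 25, 29, 34, 52, 73, 90, 97, 100, 103, 103, 106]]
[0.00382502 0.00068682 0.09853177]
[-0.0131788   0.00072497  0.0985163 ]
[array([0.01311199, 0.00063642, 0.08774024])]
```

Slot centre is at column 289.1 and the foot at 288.4, so I need about +0.5 mm in tool y. The phone edge is 16 mm ahead of the stop axis, so I back off 2 mm and descend.

>>> {"name": "apply_moves", "arguments": {"deltas": [[-0.002,0.0005,0.02,0,0,0,1],[-0.002,0.0005,0.04,0,0,0,1],[-0.002,0.0005,0.052,0,0,0,1],[-0.002,0.0005,0.055,0,0,0,1],[-0.002,0.0005,0.056,0,0,0,1],[-0.002,0.0005,0.056,0,0,0,1]]}}

```text
time: 6.18
tool_pos: [0.538, -0.1684, 0.0783]
tcp_rot: [2.423, 1.999, 0.001]
wrist_force: [0.6, -0.6, -0.6]
width: 0.13
```

>>> {"name": "apply_moves", "arguments": {"deltas": [[0,0,0.002,0,0,0,1],[0,0,0.004,0,0,0,1],[0,0,0.006,0,0,0,1],[0,0,0.007,0,0,0,1],[0,0,0.007,0,0,0,1]]}}

```text
time: 6.6
tool_pos: [0.5382, -0.1689, 0.0718]
tcp_rot: [2.423, 1.997, 0.001]
wrist_force: [-1.1, 0.9, 4.1]
width: 0.134
```

```bash
python3 - <<'E'
from h import *
s,im=snap('wrist','w5.png'); g=cv2.cvtColor(im,cv2.COLOR_RGB2GRAY)
print(s['tool_pos'],s['tcp_rot'],s['wrist_force'],s['torque'])
R=Ro.from_rotvec(s['tcp_rot']).as_matrix()
print([np.round(proj('wrist',s['tool_pos']+R@np.array((x,0,.037)),s),1).tolist() for x in(.009,.013)])
cv2.imwrite('pics/c5.png',cv2.resize(im[120:290,200:380,::-1],None,fx=3,fy=3,interpolation=2))
for r in range(200,232,4): print(r,g[r,270:310].tolist())
E
```

```text
[ 0.53816998 -0.16893572  0.07183267] [2.42341107e+00 1.99735664e+00 1.27255001e-03] [-1.09159632  0.86900587  4.07544287] [ 0.10411448  0.2271504  -0.01084745]
[[288.7, 228.5], [288.7, 222.3]]
200 [35, 29, 30, 26, 23, 22, 13, 16, 19, 23, 24, 18, 16, 17, 17, 21, 16, 15, 22, 20, 22, 14, 22, 14, 17, 16, 15, 22, 19, 15, 17, 17, 16, 19, 15, 17, 19, 18, 16, 19]
204 [25, 21, 16, 17, 15, 16, 20, 19, 17, 20, 13, 21, 18, 21, 15, 17, 19, 19, 15, 17, 17, 17, 10, 23, 16, 14, 17, 18, 15, 19, 13, 14, 16, 15, 11, 20, 14, 19, 19, 20]
208 [15, 15, 21, 20, 17, 21, 15, 18, 18, 17, 18, 18, 19, 17, 14, 21, 16, 16, 19, 19, 17, 17, 20, 20, 19, 18, 19, 14, 18, 13, 15, 19, 24, 19, 16, 15, 19, 18, 15, 14]
212 [15, 17, 18, 15, 20, 19, 18, 17, 22, 18, 15, 20, 21, 16, 17, 16, 18, 13, 22, 20, 17, 18, 15, 16, 18, 15, 16, 18, 18, 17, 20, 16, 15, 15, 19, 17, 18, 15, 18, 16]
216 [16, 16, 15, 17, 17, 16, 19, 20, 15, 21, 13, 15, 17, 18, 19, 14, 18, 10, 18, 13, 16, 11, 12, 15, 15, 19, 15, 18, 15, 18, 19, 17, 17, 15, 18, 15, 16, 17, 18, 17]
220 [25, 22, 22, 26, 21, 25, 23, 27, 24, 24, 26, 16, 25, 25, 23, 25, 26, 26, 22, 23, 24, 22, 25, 23, 26, 23, 23, 28, 21, 21, 22, 22, 29, 26, 26, 22, 24, 20, 26, 24]
224 [108, 105, 91, 68, 54, 53, 56, 56, 54, 55, 53, 51, 52, 53, 52, 52, 54, 53, 53, 53, 51, 54, 53, 56, 73, 96, 105, 108, 106, 106, 106, 105, 107, 107, 108, 108, 109, 109, 109, 109]
228 [124, 119, 104, 77, 60, 59, 62, 60, 64, 68, 68, 71, 69, 68, 72, 71, 72, 73, 72, 72, 73, 75, 74, 76, 84, 98, 105, 108, 115, 119, 120, 119, 120, 121, 123, 123, 123, 123, 123, 123]
```

View pics/c5.png

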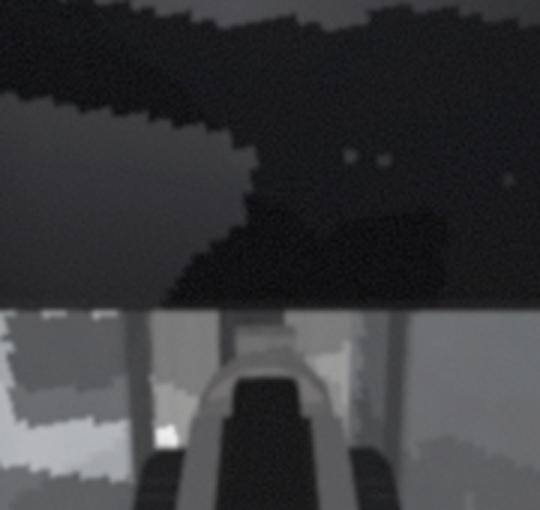

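The foot (column 288.4) sits on the right lip; the slot is centred at 283.6, so it is about 3 mm off. The earlier picture was taken before the arm had settled. I lift, shift −3 mm in tool y, and settle.

>>> {"name": "apply_moves", "arguments": {"deltas": [[0,0,-0.006,0,0,0,1],[0.001,-0.003,-0.006,0,0,0,1],[0.001,-0.003,-0.006,0,0,0,1],[0.001,-0.003,-0.006,0,0,0,1],[0.001,-0.003,-0.006,0,0,0,1],[0.001,-0.003,-0.006,0,0,0,1]]}}

```text
time: 7.15
tool_pos: [0.5344, -0.167, 0.0762]
tcp_rot: [-2.424, -1.998, 0.0]
wrist_force: [-0.2, -0.2, -1.4]
width: 0.132
```

```bash
python3 - <<'E'
from h import *
s,im=snap('wrist','w6.png'); g=cv2.cvtColor(im,cv2.COLOR_RGB2GRAY)
print(s['tool_pos'],s['wrist_force'])
e=g[200:240,300].astype(int); print(e.tolist())
for r in range(208,240,3): print(r,g[r,266:312].tolist())
R=Ro.from_rotvec(s['tcp_rot']).as_matrix()
for r in (214,216,218,220): print(r,R.T@(plane('wrist',(289,r),.044,s)-s['tool_pos']))
E
```

```text
[ 0.53442285 -0.16700623  0.07620339] [-0.16940124 -0.21925335 -1.39466255]
[17, 18, 17, 17, 16, 17, 14, 17, 16, 14, 17, 21, 16, 19, 19, 16, 14, 18, 16, 21, 26, 29, 43, 63, 69, 71, 71, 73, 72, 71, 71, 72, 76, 81, 85, 84, 83, 76, 77, 82]
208 [21, 16, 16, 21, 19, 22, 16, 21, 17, 14, 19, 18, 20, 18, 21, 16, 20, 20, 17, 15, 13, 14, 17, 18, 16, 20, 18, 18, 18, 18, 20, 20, 18, 17, 16, 14, 15, 18, 18, 18, 18, 14, 18, 13, 17, 17]
211 [20, 16, 20, 13, 17, 19, 18, 17, 19, 18, 15, 15, 18, 15, 18, 16, 16, 15, 17, 19, 13, 14, 16, 18, 19, 17, 16, 20, 15, 18, 17, 20, 18, 23, 21, 16, 17, 16, 18, 16, 18, 18, 19, 12, 21, 21]
214 [15, 21, 23, 15, 14, 14, 23, 15, 15, 16, 19, 18, 14, 18, 16, 16, 20, 14, 19, 20, 19, 15, 16, 19, 19, 13, 16, 19, 19, 19, 17, 18, 18, 15, 19, 15, 14, 17, 17, 18, 17, 16, 17, 16, 18, 17]
217 [15, 23, 11, 12, 12, 16, 15, 19, 15, 18, 15, 15, 18, 14, 15, 18, 19, 15, 22, 15, 19, 18, 21, 16, 13, 16, 17, 20, 15, 16, 18, 13, 15, 18, 18, 18, 16, 17, 22, 18, 18, 15, 14, 17, 15, 21]
220 [24, 26, 23, 24, 22, 25, 24, 27, 27, 26, 25, 25, 26, 24, 28, 28, 22, 28, 26, 23, 25, 26, 19, 26, 23, 28
[... 842 characters left out ...]
99, 101, 98, 102, 102, 102, 102, 101, 91, 71, 76, 103, 122, 126, 128, 129, 131, 137, 142, 143, 145, 143]
235 [122, 121, 122, 122, 123, 122, 120, 121, 121, 120, 121, 116, 109, 104, 100, 97, 97, 99, 98, 99, 98, 104, 106, 105, 104, 103, 105, 105, 104, 104, 105, 104, 91, 72, 84, 119, 142, 151, 152, 154, 150, 151, 150, 152, 152, 153]
238 [120, 119, 121, 121, 121, 121, 122, 122, 122, 118, 114, 107, 102, 101, 99, 94, 91, 92, 93, 90, 92, 93, 91, 94, 93, 94, 93, 92, 93, 92, 93, 92, 83, 69, 77, 111, 137, 147, 150, 151, 150, 149, 150, 153, 153, 152]
214 [0.02001785 0.00018047 0.0322048 ]
216 [0.01878471 0.00018262 0.03220471]
218 [0.01754626 0.00018477 0.03220462]
220 [0.01630245 0.00018694 0.03220452]
```

>>> {"name": "apply_moves", "arguments": {"deltas": [[0,0.001,0,0,0,0,1],[0,0.001,0,0,0,0,1],[0,0.001,0,0,0,0,1],[0,0.001,0,0,0,0,1],[0,0.001,0,0,0,0,1],[0,0.001,0,0,0,0,1]]}}

```text
time: 7.7
tool_pos: [0.5357, -0.1673, 0.0765]
tcp_rot: [-2.424, -1.998, 0.0]
wrist_force: [-0.1, -0.0, -0.9]
width: 0.129
```

```bash
cat >> h.py <<'E'
def slot():
    s,im=snap('wrist'); g=cv2.cvtColor(im,cv2.COLOR_RGB2GRAY).astype(float)
    p=g[224:228,262:316].mean(0); xs=np.arange(262,316)
    lo,hi=p.min(),np.median(np.sort(p)[-25:]); m=xs[p<(lo+hi)/2]
    q=g[229:231,262:316].mean(0)
    print(np.round(s['tool_pos'],4),np.round(s['wrist_force'],1),'slot',m.min(),m.max(),(m.min()+m.max())/2,'edge rows',g[216:228,300].astype(int).tolist()); print(q.astype(int).tolist())
E
python3 -c "
from h import *
for i in range(4): slot()"
```

```text
[ 0.5357 -0.1673  0.0765] [-0.1 -0.  -0.9] slot 278 298 288.0 edge rows [17, 21, 23, 22, 30, 39, 70, 100, 113, 115, 114, 114]
[118, 119, 120, 121, 121, 123, 122, 122, 121, 121, 120, 121, 121, 121, 116, 99, 82, 82, 86, 86, 85, 84, 83, 84, 85, 85, 87, 87, 87, 85, 84, 85, 84, 84, 84, 82, 87, 104, 116, 119, 119, 120, 119, 119, 119, 120, 122, 126, 126, 126, 127, 126, 129, 134]
[ 0.5357 -0.1673  0.0765] [-0.6 -0.4 -0.5] slot 278 298 288.0 edge rows [15, 13, 22, 26, 27, 37, 68, 101, 112, 115, 115, 115]
[119, 119, 120, 121, 122, 121, 123, 121, 122, 121, 120, 121, 121, 121, 117, 99, 82, 82, 86, 86, 85, 84, 83, 84, 83, 85, 87, 87, 87, 86, 86, 84, 85, 84, 83, 83, 89, 105, 116, 118, 120, 121, 119, 118, 119, 120, 122, 125, 126, 127, 127, 126, 130, 133]
[ 0.5357 -0.1673  0.0765] [-0.3 -0.5 -1.2] slot 278 298 288.0 edge rows [14, 18, 17, 22, 24, 38, 71, 101, 113, 115, 115, 115]
[118, 119, 120, 121, 121, 122, 122, 122, 121, 120, 120, 121, 121, 121, 116, 100, 81, 83, 85, 85, 85, 85, 83, 83, 83, 84, 85, 86, 88, 86, 85, 84, 84, 84, 84, 82, 88, 105, 114, 119, 120, 120, 119, 118, 119, 120, 122, 124, 126, 126, 127, 129, 133, 136]
[ 0.5357 -0.1673  0.0766] [ 0.6 -0.3 -0.7] slot 278 298 288.0 edge rows [22, 19, 21, 23, 25, 38, 70, 100, 112, 115, 113, 117]
[118, 120, 120, 121, 122, 122, 122, 122, 122, 121, 120, 120, 121, 121, 116, 99, 82, 82, 85, 85, 85, 85, 84, 83, 85, 85, 87, 87, 87, 85, 85, 84, 84, 84, 85, 83, 88, 106, 116, 119, 120, 120, 119, 119, 119, 121, 122, 125, 126, 126, 127, 129, 134, 136]
```

Slot centre is 288.0 and the foot 288.4, steady across four readings, so they are aligned within 0.3 mm. Lowering gently.

>>> {"name": "apply_moves", "arguments": {"deltas": [[0,0,0.002,0,0,0,1],[0,0,0.004,0,0,0,1],[0,0,0.006,0,0,0,1],[0,0,0.008,0,0,0,1],[0,0,0.008,0,0,0,1]]}}

```text
time: 8.32
tool_pos: [0.5352, -0.1671, 0.0678]
tcp_rot: [-2.423, -1.998, 0.001]
wrist_force: [0.5, 0.8, -0.7]
width: 0.135
```

>>> {"name": "apply_moves", "arguments": {"deltas": [[0,0,0.002,0,0,0,1],[0,0,0.004,0,0,0,1],[0,0,0.005,0,0,0,1],[0,0,0.006,0,0,0,1],[0,0,0.006,0,0,0,1]]}}

```text
time: 8.73
tool_pos: [0.5356, -0.1673, 0.0627]
tcp_rot: [-2.424, -1.998, 0.0]
wrist_force: [-1.0, 0.1, 1.5]
width: 0.131
```

>>> {"name": "apply_moves", "arguments": {"deltas": [[0,0,0.001,0,0,0,1],[0,0,0.002,0,0,0,1],[0,0,0.003,0,0,0,1],[0,0,0.003,0,0,0,1],[0,0,0.003,0,0,0,1]]}}

```text
time: 9.15
tool_pos: [0.5358, -0.1673, 0.0601]
tcp_rot: [2.424, 1.998, 0.0]
wrist_force: [-3.1, 0.8, 5.5]
width: 0.127
```

>>> {"name": "apply_moves", "arguments": {"deltas": [[0,0,0.001,0,0,0,1],[0,0,0.002,0,0,0,1],[0,0,0.002,0,0,0,1],[0,0,0.002,0,0,0,1]]}}

```text
time: 9.48
tool_pos: [0.5358, -0.1674, 0.0585]
tcp_rot: [2.424, 1.998, 0.0]
wrist_force: [-3.6, 1.8, 8.0]
width: 0.133
```

>>> {"name": "apply_moves", "arguments": {"deltas": [[0,0.0004,0,0,0,0.12,1],[-0.0001,0.0007,0,0,0,0.24,1],[-0.0002,0.0011,0,0,0,0.36,1],[-0.0003,0.0014,0,0,0,0.48,1],[-0.0005,0.0017,0,0,0,0.6,1],[-0.0007,0.002,0,0,0,0.72,1],[-0.0007,0.002,0,0,0,0.72,1],[-0.0007,0.002,0,0,0,0.72,1]]}}

```text
time: 10.15
tool_pos: [0.5384, -0.1684, 0.0588]
tcp_rot: [2.972, 1.015, 0.002]
wrist_force: [-1.4, 1.3, 7.4]
width: 0.128
```

>>> {"name": "apply_moves", "arguments": {"deltas": [[0,0.0004,0,0,0,0.12,1],[-0.0001,0.0007,0,0,0,0.24,1],[-0.0002,0.0011,0,0,0,0.36,1],[-0.0003,0.0014,0,0,0,0.48,1],[-0.0005,0.0017,0,0,0,0.6,1],[-0.0007,0.002,0,0,0,0.72,1],[-0.001,0.0022,0,0,0,0.85,1],[-0.001,0.0022,0,0,0,0.85,1]]}}

```text
time: 10.82
tool_pos: [0.5386, -0.1705, 0.0586]
tcp_rot: [-3.126, 0.309, -0.002]
wrist_force: [-2.4, 2.5, 7.8]
width: 0.134
```

>>> {"name": "apply_moves", "arguments": {"deltas": [[0,0,0,0,0,0,1],[0,0,0,0,0,0,1]]}}

```text
time: 10.98
tool_pos: [0.5386, -0.1705, 0.0586]
tcp_rot: [-3.127, 0.3, -0.001]
wrist_force: [-2.3, 2.7, 7.8]
width: 0.13
```

```bash
python3 - <<'E'
from h import *
s,im=snap('wrist'); _,a=snap('scene'); _,b=snap('side')
print(s['tool_pos'],s['tcp_rot'],s['wrist_force'],s['torque'])
l=cv2.resize(im[100:330,160:420],(400,354),interpolation=2); r=cv2.resize(a[200:350,85:255],(400,353),interpolation=2)
cv2.imwrite('pics/c7.png',np.hstack([l[:353],r])[:,:,::-1])
E
```

```text
[ 0.53861191 -0.17050703  0.05862759] [-3.12682633e+00  3.00255720e-01 -1.49438628e-03] [-2.28431111  2.66348924  7.80964144] [ 0.45346313  0.52602427 -0.03637673]
```

View pics/c7.png

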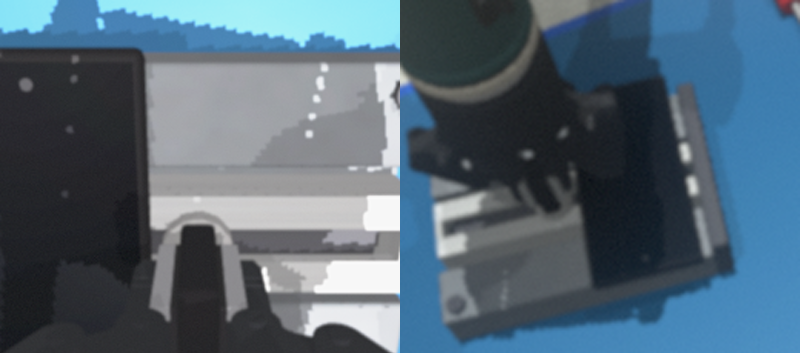

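The bar now lies across the slot, and the collar is clear of the phone edge by roughly 6 mm. I ease up 1 mm, open, and retreat.

>>> {"name": "apply_moves", "arguments": {"deltas": [[0,0,-0.001,0,0,0,1],[0,0,-0.001,0,0,0,1],[0,0,-0.001,0,0,0,0.8],[0,0,-0.001,0,0,0,0.6],[0,0,-0.001,0,0,0,0.4],[0,0,-0.001,0,0,0,0.4],[0,0,-0.001,0,0,0,0.4],[0,0,-0.001,0,0,0,0.4]]}}

```text
time: 11.8
tool_pos: [0.538, -0.1707, 0.0583]
tcp_rot: [-3.127, 0.3, 0.0]
wrist_force: [-0.2, -0.2, -1.0]
width: 0.602
```

>>> {"name": "apply_moves", "arguments": {"deltas": [[0,0,-0.01,0,0,0,0.4],[0,0,-0.03,0,0,0,0.4],[0,0,-0.06,0,0,0,0.4],[0,0,-0.1,0,0,0,0.4],[0,0,-0.12,0,0,0,0.4],[0,0,-0.12,0,0,0,0.4],[0,0,-0.12,0,0,0,0.4]]}}

```text
time: 12.38
tool_pos: [0.5396, -0.1713, 0.1814]
tcp_rot: [3.126, -0.3, 0.008]
wrist_force: [-0.3, -0.6, 0.0]
width: 0.601
```

```bash
python3 - <<'E'
from h import *
s,im=snap('wrist','w8.png'); _,b=snap('side','side8.png')
print(s['tool_pos'],s['tcp_rot'],s['wrist_force'])
T=(.5348,-.171)
for z in (.04,.047,.091): print(z,proj('wrist',(*T,z),s))
l=cv2.resize(im[100:330,160:420],(400,354),interpolation=2); r=cv2.resize(b[105:205,215:328],(400,354),interpolation=2)
cv2.imwrite('pics/c8.png',np.hstack([l,r])[:,:,::-1])
E
```

```text
[ 0.53958232 -0.17125037  0.18139007] [ 3.12598283 -0.29983813  0.00777085] [-0.29442975 -0.60040087  0.00577609]
0.04 (np.float64(287.9618893768707), np.float64(200.89630579607888))
0.047 (np.float64(287.9554623565643), np.float64(203.16516229293285))
0.091 (np.float64(287.90723114470904), np.float64(220.19166806879102))
```

View pics/c8.png

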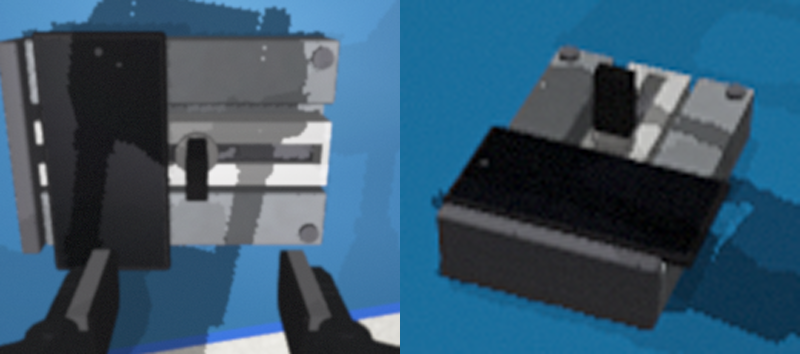

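```bash
python3 - <<'E'
from h import *
s=status.read_state(); g=cv2.imread('pics/w8.png',0)
print(g[196,255:310].tolist()); print(g[200,255:310].tolist())
a=plane('wrist',(287.4,200),.043,s); e1=plane('wrist',(267.6,185),.044,s); 
e2=plane('wrist',(268.3,265),.044,s); d=(e2-e1)[:2]; n=np.array([-d[1],d[0]])/np.hypot(*d)
print('axis-edge mm',1e3*n@(a-e1)[:2],'edge pts',e1,e2)
o=cv2.imread('pics/side0.png',0);b=cv2.imread('pics/side8.png',0)
m=cv2.absdiff(o,b)>25; ys,xs=np.nonzero(m[140:200,220:315]); print('side diff near phone',len(xs), xs.min()+220 if len(xs) else'', xs.max()+220 if len(xs) else'')
print(cv2.phaseCorrelate(np.float32(o[158:195,225:300]),np.float32(b[158:195,225:300])))
E
```

```text
[20, 23, 20, 20, 24, 24, 24, 23, 25, 26, 23, 32, 28, 29, 42, 55, 54, 51, 59, 86, 107, 114, 112, 110, 110, 95, 64, 30, 23, 23, 26, 24, 25, 21, 27, 22, 25, 22, 32, 68, 103, 117, 117, 117, 115, 106, 82, 66, 58, 60, 60, 60, 61, 72, 90]
[36, 24, 20, 24, 22, 20, 22, 22, 20, 24, 27, 31, 32, 28, 38, 47, 49, 50, 66, 89, 106, 109, 109, 109, 102, 83, 52, 30, 22, 18, 25, 21, 21, 23, 23, 21, 20, 22, 26, 50, 85, 111, 118, 117, 115, 113, 105, 98, 104, 109, 109, 110, 111, 111, 110]
axis-edge mm 17.74805588075922 edge pts [ 0.55191279 -0.1553808   0.044     ] [ 0.47362368 -0.13928705  0.044     ]
side diff near phone 663 224 314
((0.6650963297555421, 0.037382125425597934), 0.9105608723958334)
```

```bash
python3 -c "
from h import *
print(status.read_state()['time'],job.finish_job())"
```

```text
the job is handed in; nothing more can be done
12.4833 None
```

The stop is locked in the rail slot in front of the phone, and I handed the job in at 12.5 s on the robot clock. The hand-in reported no verdict.

**What I did:** I took the black-bar stop out of the rest block and lowered its foot lengthwise into the slot. I pressed it down about 4 mm against the spring (about 9 N), turned it 90° and released it, then backed the gripper away.

**Last checks:**
- **Stop:** it stands upright with its bar across the slot. Its axis is about 17.7 mm from the phone's edge, which puts the collar gap at about 5 mm. I did not measure its height after release.
- **Phone:** its edge is within about 1.5 mm of where it started, which is no more than the measuring error.
- **Robot:** the gripper was about 12 cm above the release point, with no contact force.

**What went wrong on the way:** the first try at lowering landed on a slot lip with about 4 N, because I measured before the arm had settled. I lifted, corrected the sideways position in two steps, and the second try went in. A sideways force of about 3–4 N built up during the press and twist, and was gone after release.

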